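Refit the tube block in the dry-block heater

TASK

The cleaned aluminium tube block has to go back into the dry-block heater, but the heat is still on: first turn the heater's knob anticlockwise all the way to its off stop. Then stand the loose block on the hot plate on the right of the block that is already there, the same way round, and close it up gently so that the two touch side to side with no gap, front and back faces flush and its back against the rear lip. Leave the other things on the worktop where they are.

Things in the scene. Friction and masses are not known exactly. Their poses are not given: they have to be found in the camera images.
- heater: White dry-block heater, fixed, 110 (x) by 300 mm (y). Origin: centre of underside; +x to its back, +y to its left. Steel hot plate, open to the front: top at z = 56 mm, x = -35 to 27, y = -64 to 140 mm. Lips 8 mm above the plate behind it (x = 27 to 55 mm) and at its left (y = 140 to 150 mm). Right of it the control wing (y = -150 to -64 mm, top at z = 64 mm) with display and knob.
- fitted_block: Aluminium tube block already on the hot plate, part of the heater: 48 (x) by 66 (y) by 46 mm high, 3 by 4 bores in its top, standing against the rear and left lips. Origin: centre of its underside, on the plate; axes as the heater's. Its right side face is at y = -33 mm. Two capped tubes in its leftmost bores rise 86 mm above the plate.
- loose_block: The loose aluminium tube block, same shape: 48 mm (x) by 66 mm (y) by 46 mm high, about 0.3 kg, 3 by 4 bores in its top (rows of four along its y). Origin: centre of its underside; z up. It starts upright on the worktop to the right of the heater. Grip it across its 48 mm.
- heat_knob (a joint): Heat knob on the control wing, a hinge about the vertical: 0 rad is the off stop (fully anticlockwise seen from above, pointer to the front left), growing clockwise up to 4.71 rad. It starts well away from off.
- heat_knob_grip (a point): Point on the knob's axis at the height to grip, 37 mm above the wing's top. The knob is a round skirt with an upright black grip bar, 34 mm long and 14 mm thick; the bar's top is 7 mm above this point, the skirt 23 mm below it. The point turns with the knob: x along the bar, z up, white pointer line at the -x end.
- vial_b: Bystander: clear injection vial with a blue cap, 30 mm across, 60 mm high, behind and left of the heater. Origin: centre of its underside.
- pill_jar: Bystander: orange tablet jar with a white lid, 50 mm across, 76 mm high, left of the heater. Origin: centre of its underside.
- tape_roll: Bystander: roll of white tape lying flat, 62 mm across, 13 mm high, at the right. Origin: centre of its underside.
Things that resemble listed ones, but are neither listed nor needed, are in the scene too. What is shaped like the loose_block but black or turquoise is not meant.

How it is judged:
On the way, in this order (a step that is already met when the one before it is completed fails the run):
1. the heat knob is at its off stop (within 0.12 rad) (value of joint heat_knob below 0.12 rad), for 0.2 s.
2. the loose block stands on the plate, closed up against the fitted block and flush with it (y of loose_block in the frame of fitted_block between -0.069 and -0.064 m and x of loose_block in the frame of fitted_block between -0.003 and 0.003 m and z of loose_block in the frame of fitted_block between -0.002 and 0.002 m and angle between the x axis of loose_block and the x axis of fitted_block, either way round below 0.04 rad and angle between loose_block's own z axis and vertical below 0.04 rad), for 0.2 s.
At the end, for the whole second after the job is handed in: The heat knob is within 0.12 rad of its off stop; the loose block stands upright and at rest on the hot plate, right of the fitted block and the same way round (within 0.04 rad), the gap between their sides under 3 mm, front and back faces flush within 3 mm (all of step 2 and value of joint heat_knob below 0.12 rad and linear speed of loose_block below 0.01 m/s); the robot touches nothing.
It fails at once if the loose block touches the heater while the heat is still on (knob more than 0.2 rad from off) (contact force between loose_block and heater above 0.3 N and value of joint heat_knob above 0.2 rad).
It fails at once if the block is slammed or forced: more than 60 N between it and the heater or the fitted block (contact force between loose_block and heater above 60 N).
It fails at once if a bystander (vial, tablet jar or tape roll) is moved by more than 30 mm (distance of any of vial_b, pill_jar, tape_roll from where it was at the start of the episode above 0.03 m).
It also fails if it takes over 67 s, if anything falls off the work surface, if the arm or the gripper's body presses on something with over 40 N, if the wrist force passes 120 N, or if a joint passes its speed limit or range.

ROBOT

A 7-joint arm with a two-finger parallel gripper is mounted at the origin on a cart in front of the work surface, level with it; the furniture and walls round the work are solid. World frame = base frame: x ahead of the robot, y to its left, z up, the work surface at z = 0. Lengths are in m, angles in rad, forces in N, time in s.
With the tool pointing down it reaches from about 0.425 to 0.875 m from the base axis. Payload 4.7 kg.
Tool frame: the origin (TCP) lies between the finger pads; the fingertips stand 14 mm ahead of it and the grasp point (between the pads) lies 5 mm behind it; z points along the fingers, y is the line along which they close (so a half turn about z gives the same grasp; the last joint's range is limited). The gripper opens to 87 mm and grips with 3 to 60 N. Pads are 19 mm wide; open, the fingers measure 117 mm over their backs; the gripper's body (75 mm by 190 mm) begins 51 mm behind the grasp point.
Start: joints at [1.279, 0.321, -0.07, 1.45, 0.023, 1.371, -0.057], TCP at [0.196, -0.62, 0.237] pointing down, gripper open.
Joint ranges: [-2.86, 2.86], [-0.3, 2.09], [-1.38, 1.24], [0.06, 2.45], [-1.56, 4.7], [0.09, 2.05], [-2.69, 2.69]. Speed limits (rad/s): [2.57, 2.57, 3.14, 3.14, 3.14, 3.14, 3.14].

INTERFACE

Orientations are given as a rotation vector (axis times angle).
In Python, from bench import ctrl gives the robot as it stands.
- The arm moves only by the tool step_arm, never from a script. Its argument "commands" is a list of rows, each an object with "travel": the shift along the tool's x, y, z in m, a list of three; "turn": the turn, a rotation vector about the tool's x, y, z in degrees, a list of three. A call has 1 to 5 rows; each row is the pose to reach, as a shift and turn from the pose commanded when the call began, along the tool's axes at that moment; what a row does not reach only later rows make up. A row lasts 1/10 s, in which the tool goes at most 50 mm and 8.59 degrees, less where a joint would pass 70% of its speed; a pose out of reach is approached as far as the arm can. A call with a gripper value outside its range is refused whole. "gripper" is the opening, from 0 (shut) to 1 (fully open), set as the call begins (left out, the last holds). The fingers move at their own pace and stop on an object; "force" is the grip in N (left out, the last holds). Time passes only in rows, so rows that repeat a pose let the fingers close. It gives the time, the measured TCP pose, the force, the opening and the grip force at its end, in the units of the state.
- ctrl.get_state(): the state, without advancing time (a new reading comes with each control period).
- ctrl.get_image(name): name is "scene" or "side" or "wrist"; returns the picture (420x560x3 uint8, red, green, blue); there is no depth.
- ctrl.camera_model(name): a dict with "fx", "fy", "cx", "cy" (pixels), "R" (3x3) and "t" (3): a world point X has camera coordinates R X + t; the wrist camera has in their place "T_tool_cam" (4x4, takes a point from camera to tool coordinates, whose origin is the TCP and whose axes are the flange's). Camera axes: x right, y down, z forward; pixel columns grow to the right and rows downward; lengths in m; the calibration is good to about 2 mm. The wrist camera is an equidistant fisheye: a pixel r from the principal point sees the ray r / f radians off the axis. A picture is of the moment at which its call begins: read the wrist's pose just before it. camera_model takes no time and is no camera call.
- ctrl.close_job(): hands the job in; it is judged then, once.
The state is a dict: "time": time; "joint_positions": joint angles; "qd": joint speeds; "joint_torque": joint torques, N m; "position": TCP position; "tool_rot": TCP orientation; "ft_force": force on the tool from outside, world axes, zero at the start; "torque": the same for the moment, N m; "grip_width": opening from 0.0 (shut) to 1.0 (fully open); "grip_force": force on a finger pad.
Only numpy, scipy, OpenCV 4.12 (cv2) and the standard library are available. Lean on these libraries where they do the work, as an engineer would, in place of code of your own. Each camera call takes 0.05 s, during which the arm holds its last target. There are 200 camera calls.

## Working session

There is one attempt and no reset: what is moved stays moved. The work goes in short steps, Python scripts to look and compute and a tool call to move; the robot and the scene stay as the last step left them, time stands still between calls to the robot, and variables do not carry over. Pictures are saved under pics/ and viewed, at most 10 in all, crops included, and the job is handed in when it is done.

Besides the shell and the picture viewer there is one more tool, called after ">>>" as name(argument=value, ...), one argument or row to a line, values as JSON. step_arm: Moves the arm, as the interface text tells. Its arguments: {"type":"object","properties":{"commands":{"type":"array"},"gripper":{"type":"number"},"force":{"type":"number"}},"required":["commands"]}

```bash
mkdir -p pics; ls; python3 - <<'E'
from bench import ctrl
import cv2,numpy as np
s=ctrl.get_state();print(s)
for n in("scene","side","wrist"):
    im=ctrl.get_image(n);cv2.imwrite(f"pics/{n}0.png",im[:,:,::-1]);print(n,ctrl.camera_model(n))
E
```

```text
pics
{'time': 0.0, 'joint_positions': array([ 1.27907306,  0.3218327 , -0.07008826,  1.45167433,  0.02257525,
        1.37081623, -0.05687505]), 'qd': array([-0.00038294,  0.00041985,  0.00126586, -0.00138643, -0.00018142,
       -0.00030086, -0.00071211]), 'joint_torque': array([ 1.22344559e-04, -4.91285419e+01, -4.04483937e-01, -3.12528455e+01,
       -6.42550481e-02,  4.36899439e-02,  1.73968556e-04]), 'position': array([ 0.19550318, -0.61934074,  0.23545556]), 'tool_rot': array([-3.10303673e+00, -4.78309139e-01,  5.79436322e-04]), 'ft_force': array([-0.89039128,  0.32113044, -0.66016527]), 'torque': array([-0.01967889,  0.0399888 ,  0.00814089]), 'grip_force': 0.0, 'grip_width': 0.9982989125025411}
scene {'fx': 532.0415103182319, 'fy': 532.0415103182319, 'cx': 276.05476791676455, 'cy': 211.8831031438374, 'R': array([[ 0.89657917, -0.4426829 , -0.01332856],
       [-0.33746715, -0.66337386, -0.66787053],
       [ 0.28681304,  0.60329675, -0.74415812]]), 't': array([-0.47763966,  0.2157853 ,  1.85057832])}
side {'fx': 416.99893952651956, 'fy': 416.99893952651956, 'cx': 277.8266999379248, 'cy': 211.75614698880864, 'R': array([[-0.93689047, -0.34958088,  0.00542634],
       [-0.20635242,  0.54037047, -0.81573184],
       [ 0.28223203, -0.76537113, -0.57840481]]), 't': array([0.50322182, 0.19796184, 1.0843265 ])}
wrist {'fx': 325.19226210127806, 'fy': 325.19226210127806, 'cx': 278.4086139650373, 'cy': 206.65829561597286, 'T_tool_cam': array([[ 2.14737377e-04, -9.62314895e-01, -2.71937488e-01,
         7.57941480e-02],
       [ 9.99999961e-01,  2.55013629e-04, -1.12768729e-04,
         1.39006494e-03],
       [ 1.77866794e-04, -2.71937453e-01,  9.62314912e-01,
        -1.48507028e-01],
       [ 0.00000000e+00,  0.00000000e+00,  0.00000000e+00,
         1.00000000e+00]])}
```

```bash
python3 - <<'E'
import cv2,numpy as np
a=cv2.imread('pics/scene0.png');b=cv2.imread('pics/side0.png')
cv2.imwrite('pics/sc.png',cv2.resize(a,(800,600),interpolation=cv2.INTER_CUBIC))
cv2.imwrite('pics/sd.png',cv2.resize(b,(800,600),interpolation=cv2.INTER_CUBIC))
E
```

```text
(no output)
```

View pics/sc.png

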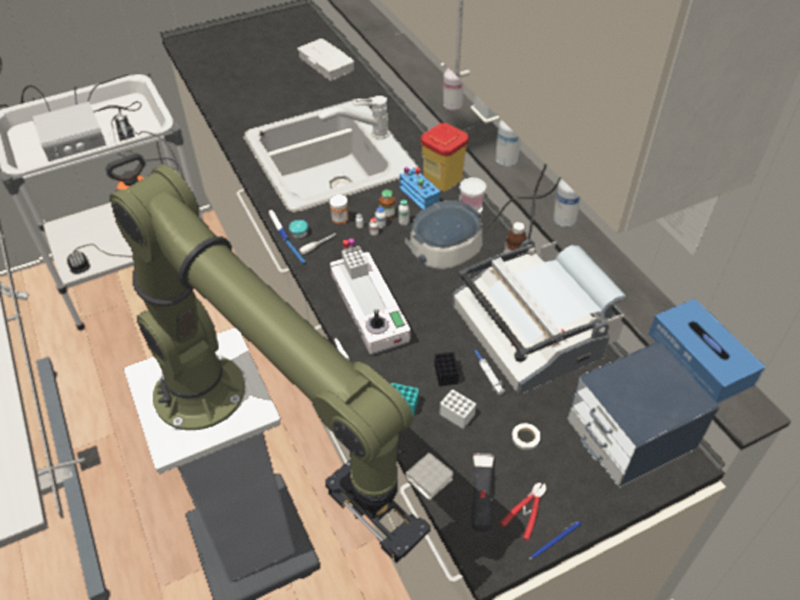

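View pics/sd.png

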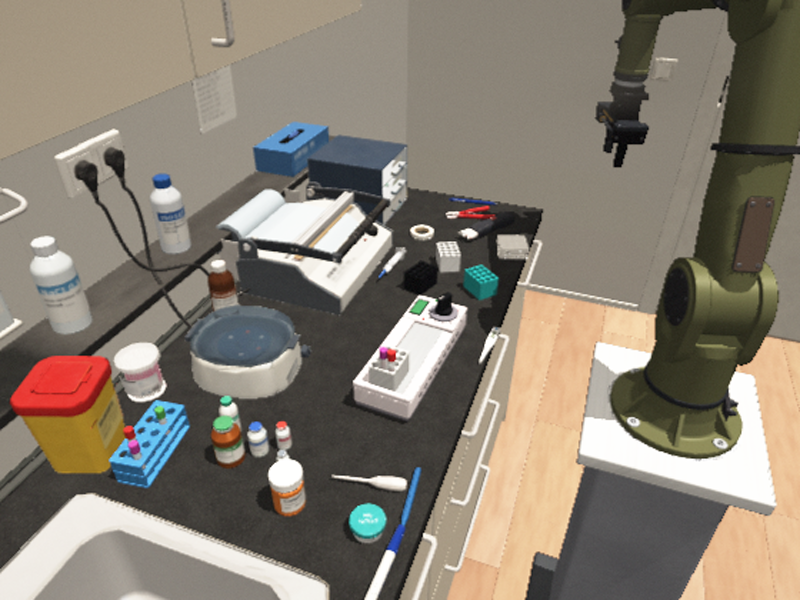

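The scene picture (800 px wide) shows the heater at (370,300), its knob at (377,320), the loose aluminium block at (458,405) and the tape roll at (526,435). In the side picture the knob is at (443,303) and the block at (448,255).

```bash
cat > h.py <<'E'
from bench import ctrl
import cv2,numpy as np
from scipy.spatial.transform import Rotation as Ro
def ray(n,u,v,s=None):
    m=ctrl.camera_model(n); x=(u-m['cx'])/m['fx'];y=(v-m['cy'])/m['fy']
    if n!='wrist':
        R=m['R'];return -R.T@m['t'],R.T@np.array([x,y,1.])
    r=np.hypot(x,y);k=np.sin(r)/r if r>1e-9 else 1
    T=m['T_tool_cam'];Rt=Ro.from_rotvec(s['tool_rot']).as_matrix()
    d=Rt@T[:3,:3]@np.array([x*k,y*k,np.cos(r)]);return s['position']+Rt@T[:3,3],d
def atz(n,u,v,z,s=None):
    o,d=ray(n,u,v,s);return o+d*(z-o[2])/d[2]
def proj(P,s):
    m=ctrl.camera_model('wrist');T=m['T_tool_cam'];Rt=Ro.from_rotvec(s['tool_rot']).as_matrix()
    q=(np.atleast_2d(P)-s['position'])@Rt; q=(q-T[:3,3])@T[:3,:3]
    h=np.hypot(q[:,0],q[:,1]);a=np.arctan2(h,q[:,2])
    return np.c_[m['cx']+m['fx']*a*q[:,0]/h,m['cy']+m['fy']*a*q[:,1]/h]
def tri(*L):
    A=0;b=0
    for o,d in L:
        d=d/np.linalg.norm(d);P=np.eye(3)-np.outer(d,d);A=A+P;b=b+P@o
    return np.linalg.solve(A,b)
def rel(s,P,yaw=None):
    "travel in tool axes to world P (TCP), current tool"
    Rt=Ro.from_rotvec(s['tool_rot']).as_matrix();return Rt.T@(np.array(P)-s['position'])
E
python3 - <<'E'
from h import *
np.set_printoptions(precision=3,suppress=True)
k=.7
print('knob',tri(ray('scene',377*k,316*k),ray('side',443*k,299*k)))
print('loose',tri(ray('scene',458*k,402*k),ray('side',448*k,250*k)))
for nm,u,v,z in [('knob',377,314,.108),('htrR',410,335,.064),('htrFR',375,350,.064),('hFL',331,265,.064),('hBL',372,255,.064),('loose',458,402,.046),('tape',526,435,.013)]:
    print(nm,atz('scene',u*k,v*k,z))
s=ctrl.get_state();print(Ro.from_rotvec(s['tool_rot']).as_matrix())
E
```

```text
knob [ 0.459 -0.056  0.098]
loose [ 0.53  -0.338  0.044]
knob [ 0.458 -0.058  0.108]
htrR [ 0.516 -0.122  0.064]
htrFR [ 0.419 -0.126  0.064]
hFL [0.438 0.191 0.064]
hBL [0.552 0.175 0.064]
loose [ 0.531 -0.339  0.046]
tape [ 0.638 -0.469  0.013]
[[ 0.954  0.301 -0.001]
 [ 0.301 -0.954  0.001]
 [-0.    -0.001 -1.   ]]
```

>>> step_arm(
  commands=[
    {"travel": [0.05, -0.02, 0], "turn": [0, 0, -8]},
    {"travel": [0.095, -0.04, 0], "turn": [0, 0, -16]},
    {"travel": [0.14, -0.06, 0], "turn": [0, 0, -24]},
    {"travel": [0.185, -0.08, 0], "turn": [0, 0, -32]},
    {"travel": [0.23, -0.1, 0], "turn": [0, 0, -40]},
  ],
)

```text
time: 0.65
position: [0.3854, -0.4542, 0.2364]
tool_rot: [-2.75, -1.519, 0.0]
ft_force: [0.7, -1.0, 0.0]
grip_width: 1.0
grip_force: 0.0
```

```bash
python3 - <<'E'
from h import *
s=ctrl.get_state();print(s['time'],s['position'],np.degrees(np.arctan2(*Ro.from_rotvec(s['tool_rot']).as_matrix()[[1,0],0])),rel(s,[.5,-.3,.25]))
E
```

```text
0.65 [ 0.38536583 -0.45419445  0.2364099 ] 57.84101747153236 [ 0.19155093  0.01497132 -0.01362764]
```

>>> step_arm(
  commands=[
    {"travel": [0.05, 0.004, -0.01], "turn": [0, 0, 0]},
    {"travel": [0.1, 0.008, -0.02], "turn": [0, 0, 0]},
    {"travel": [0.15, 0.011, -0.03], "turn": [0, 0, 0]},
    {"travel": [0.19, 0.015, -0.04], "turn": [0, 0, 0]},
    {"travel": [0.19, 0.015, -0.04], "turn": [0, 0, 0]},
  ],
)

```text
time: 1.15
position: [0.5044, -0.2956, 0.2784]
tool_rot: [2.744, 1.528, 0.009]
ft_force: [0.2, -0.0, -0.6]
grip_width: 0.999
grip_force: 0.0
```

```bash
cat > snap.py <<'E'
from h import *
import sys,pickle
s=ctrl.get_state();im=ctrl.get_image('wrist')[:,:,::-1].copy();n=sys.argv[1]
pickle.dump(s,open(f'pics/{n}.pkl','wb'));cv2.imwrite(f'pics/{n}.png',im)
cv2.imwrite(f'pics/{n}_big.png',cv2.resize(im,(800,600),interpolation=cv2.INTER_CUBIC))
print(s['time'],s['position'],s['joint_positions'][[0,6]],np.degrees(np.arctan2(*Ro.from_rotvec(s['tool_rot']).as_matrix()[[1,0],0])))
E
python3 snap.py w1
```

```text
1.15 [ 0.50437159 -0.29564034  0.27842392] [ 0.85587285 -0.12621199] 58.232812818804966
```

View pics/w1_big.png

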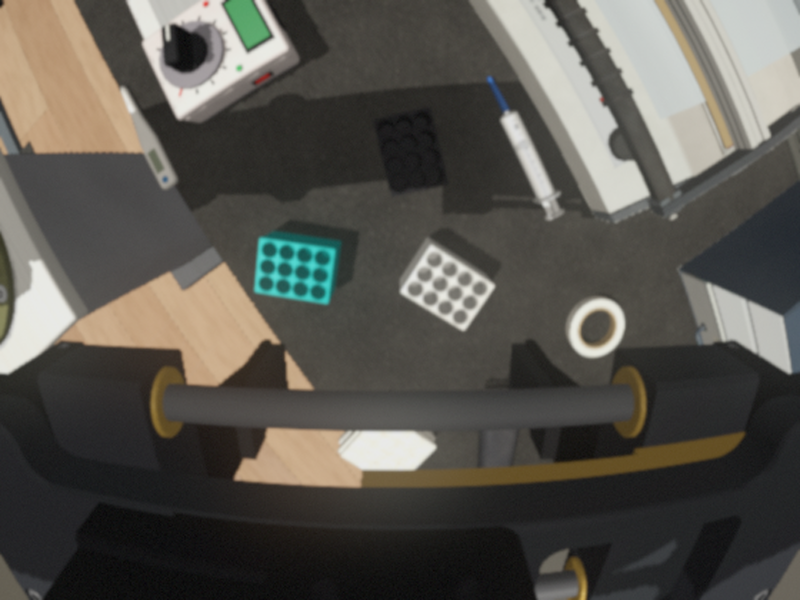

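The wrist view shows the loose block's top corners at about (430,240), (494,287), (466,329) and (401,290). The knob is at (185,47), top left, and the tape roll at (596,327).

```bash
python3 - <<'E'
from h import *
import pickle
np.set_printoptions(precision=4,suppress=True)
s=pickle.load(open('pics/w1.pkl','rb'));k=.7
im=cv2.imread('pics/w1.png')
c=np.array([atz('wrist',u*k,v*k,.046,s) for u,v in [(430,240),(494,287),(466,329),(401,290)]])
print(c);print(c.mean(0),np.linalg.norm(np.roll(c,-1,0)-c,axis=1))
d=np.roll(c,-1,0)-c;print(np.degrees(np.arctan2(d[:,1],d[:,0])))
# refined: threshold
hsv=cv2.cvtColor(im,cv2.COLOR_BGR2HSV)
m=((hsv[...,2]>120)&(hsv[...,1]<60)).astype(np.uint8);m[:,:260]=0;m[:150]=0;m[245:]=0;m[:,360:]=0
m=cv2.morphologyEx(m,cv2.MORPH_CLOSE,np.ones((9,9)))
q=np.argwhere(m)[:,::-1]
p=np.array([atz('wrist',u,v,.046,s)[:2] for u,v in q],np.float32)
r=cv2.minAreaRect(p*1000);print(len(q),r)
print('knob',atz('wrist',185*k,45*k,.1,s),'FRc',atz('wrist',182*k,121*k,.064,s),atz('wrist',298*k,62*k,.064,s))
s=ctrl.get_state();print(rel(s,[.47,-.06,.28]))
E
```

```text
[[ 0.5376 -0.2978  0.046 ]
 [ 0.564  -0.3615  0.046 ]
 [ 0.5245 -0.3819  0.046 ]
 [ 0.4946 -0.3217  0.046 ]]
[ 0.5302 -0.3407  0.046 ] [0.069  0.0445 0.0672 0.0492]
[ -67.4351 -152.7872  116.46     29.0389]
2435 ((528.40087890625, -339.3626708984375), (52.18742752075195, 72.96136474609375), 26.019908905029297)
knob [ 0.4645 -0.0625  0.1   ] FRc [ 0.4196 -0.0992  0.064 ] [ 0.5257 -0.118   0.064 ]
[ 0.1863 -0.1539 -0.0026]
```

>>> step_arm(
  commands=[
    {"travel": [0.037, -0.031, 0], "turn": [0, 0, -6]},
    {"travel": [0.074, -0.062, 0], "turn": [0, 0, -12]},
    {"travel": [0.111, -0.092, 0], "turn": [0, 0, -18]},
    {"travel": [0.148, -0.123, 0], "turn": [0, 0, -24]},
    {"travel": [0.186, -0.154, 0], "turn": [0, 0, -30]},
  ],
)

```text
time: 1.7
position: [0.4678, -0.0641, 0.2761]
tool_rot: [2.268, 2.174, -0.002]
ft_force: [1.7, 0.7, 0.4]
grip_width: 1.003
grip_force: 0.0
```

>>> step_arm(
  commands=[
    {"travel": [0, 0, 0], "turn": [0, 0, 0]},
    {"travel": [0, 0, 0], "turn": [0, 0, 0]},
  ],
)

```text
time: 1.9
position: [0.4685, -0.0646, 0.2765]
tool_rot: [2.268, 2.172, -0.002]
ft_force: [0.2, -0.3, 0.3]
grip_width: 1.0
grip_force: 0.0
```

```bash
python3 snap.py w2
```

```text
1.9 [ 0.46846155 -0.0645582   0.27648454] [0.71785613 0.07667279] 87.51599099681336
```

View pics/w2_big.png

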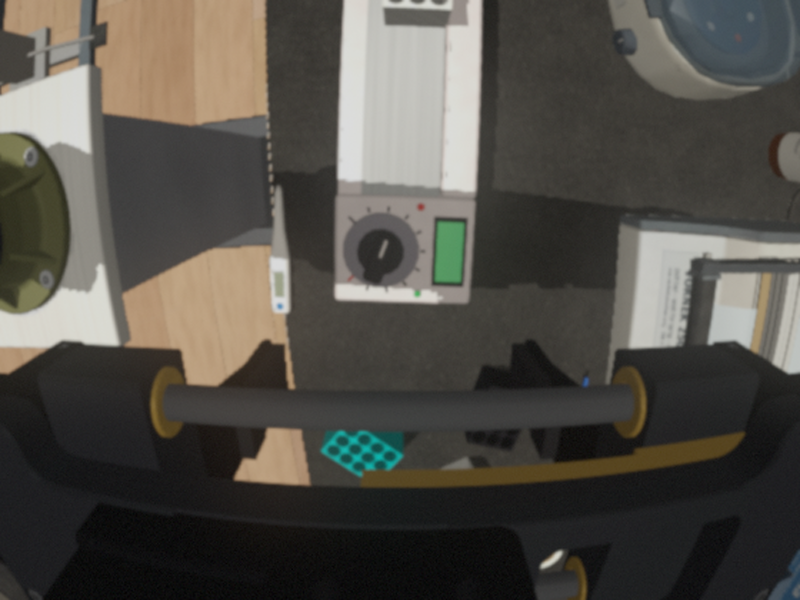

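```bash
python3 - <<'E'
import cv2
im=cv2.imread('pics/w2.png')[130:220,225:345]
cv2.imwrite('pics/c2.png',cv2.resize(im,None,fx=6,fy=6,interpolation=cv2.INTER_CUBIC))
E
```

```text
(no output)
```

View pics/c2.png

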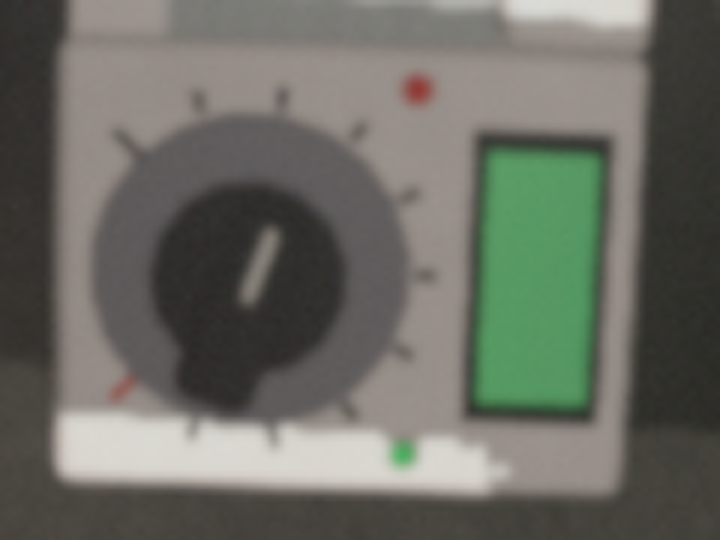

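The knob's pointer runs from (246,300) to (272,230) in the crop, and the off tick is at (125,145). The knob therefore sits about 65° clockwise of off.

```bash
python3 - <<'E'
from h import *
import pickle
np.set_printoptions(precision=4,suppress=True)
s=pickle.load(open('pics/w2.pkl','rb'))
f=lambda u,v,z:atz('wrist',u/6+225,v/6+130,z,s)
a=f(246,300,.108);b=f(272,230,.108);o=f(125,145,.064)
print('axis',a,'skirt',f(250,268,.078));d=b-a;print('ptr yaw',np.degrees(np.arctan2(d[1],d[0])))
d=o-a;print('off yaw',np.degrees(np.arctan2(d[1],d[0])))
c=np.array([f(57,483,.064),f(622,492,.064),f(650,50,.064),f(63,40,.064)]);print(c)
g=lambda u,v,z:atz('wrist',u*.7,v*.7,z,s)
F=np.array([g(343,30,.064),g(335,299,.064)]);B=np.array([g(482,20,.064),g(469,302,.064)])
for q in(F,B):
    d=q[0]-q[1];print(q,np.degrees(np.arctan2(-d[0],d[1])))
s=ctrl.get_state();print(rel(s,[a[0],a[1],.15]))
E
```

```text
axis [ 0.4584 -0.0528  0.108 ] skirt [ 0.4579 -0.0528  0.078 ]
ptr yaw 67.11718702034024
off yaw 136.56626565028887
[[ 0.4176 -0.0957  0.064 ]
 [ 0.5273 -0.1023  0.064 ]
 [ 0.5335 -0.0169  0.064 ]
 [ 0.4248 -0.0106  0.064 ]]
[[ 0.4359  0.1211  0.064 ]
 [ 0.4177 -0.0943  0.064 ]] -4.815373351998344
[[ 0.5441  0.1265  0.064 ]
 [ 0.5269 -0.1015  0.064 ]] -4.319845519182916
[ 0.0127 -0.0107  0.1263]
```

>>> step_arm(
  commands=[
    {"travel": [0.006, -0.005, 0.03], "turn": [0, 0, 8]},
    {"travel": [0.0127, -0.0107, 0.07], "turn": [0, 0, 16]},
    {"travel": [0.0127, -0.0107, 0.11], "turn": [0, 0, 20.4]},
    {"travel": [0.0127, -0.0107, 0.14], "turn": [0, 0, 20.4]},
    {"travel": [0.0127, -0.0107, 0.14], "turn": [0, 0, 20.4]},
  ],
)

```text
time: 2.45
position: [0.4552, -0.0527, 0.1323]
tool_rot: [-2.616, -1.728, 0.009]
ft_force: [0.2, 0.8, 0.8]
grip_width: 1.001
grip_force: 0.0
```

```bash
python3 - <<'E'
from h import *
s=ctrl.get_state();print(s['position'],np.degrees(np.arctan2(*Ro.from_rotvec(s['tool_rot']).as_matrix()[[1,0],0])),rel(s,[.4582,-.0528,.097]))
E
```

```text
[ 0.45518279 -0.05274607  0.13231391] 66.89458131048171 [0.00117783 0.0031171  0.03528563]
```

>>> step_arm(
  commands=[
    {"travel": [0.001, 0.003, 0.02], "turn": [0, 0, 0]},
    {"travel": [0.001, 0.003, 0.035], "turn": [0, 0, 0]},
    {"travel": [0.001, 0.003, 0.035], "turn": [0, 0, 0]},
  ],
)

```text
time: 2.75
position: [0.4614, -0.0526, 0.1011]
tool_rot: [-2.619, -1.732, 0.002]
ft_force: [-0.6, 0.4, -0.5]
grip_width: 1.001
grip_force: 0.0
```

>>> step_arm(
  commands=[
    {"travel": [0, 0, 0], "turn": [0, 0, 0]},
    {"travel": [0, 0, 0], "turn": [0, 0, 0]},
    {"travel": [0, 0, 0], "turn": [0, 0, 0]},
    {"travel": [0, 0, 0], "turn": [0, 0, 0]},
    {"travel": [0, 0, 0], "turn": [0, 0, 0]},
  ],
  gripper=0.05,
  force=15,
)

```text
time: 3.25
position: [0.4621, -0.0511, 0.1019]
tool_rot: [2.617, 1.736, 0.0]
ft_force: [-0.7, 0.2, 0.4]
grip_width: 0.634
grip_force: 0.0
```

>>> step_arm(
  commands=[
    {"travel": [0, 0, 0], "turn": [0, 0, 0]},
    {"travel": [0, 0, 0], "turn": [0, 0, 0]},
    {"travel": [0, 0, 0], "turn": [0, 0, 0]},
  ],
)

```text
time: 3.55
position: [0.4619, -0.0511, 0.1015]
tool_rot: [-2.618, -1.737, 0.0]
ft_force: [-0.4, -0.1, 0.1]
grip_width: 0.356
grip_force: 0.0
```

>>> step_arm(
  commands=[
    {"travel": [-0.003, -0.003, 0.003], "turn": [0, 0, 0]},
    {"travel": [-0.003, -0.003, 0.003], "turn": [0, 0, 0]},
    {"travel": [-0.003, -0.003, 0.003], "turn": [0, 0, 0]},
    {"travel": [-0.003, -0.003, 0.003], "turn": [0, 0, 0]},
  ],
)

```text
time: 3.95
position: [0.456, -0.0526, 0.0978]
tool_rot: [-2.616, -1.735, 0.006]
ft_force: [-5.4, 0.8, 2.6]
grip_width: 0.161
grip_force: 15.0
```

>>> step_arm(
  commands=[
    {"travel": [0, 0, 0], "turn": [0, 0, -7]},
    {"travel": [0, 0, 0], "turn": [0, 0, -14]},
    {"travel": [0, 0, 0], "turn": [0, 0, -21]},
    {"travel": [0, 0, 0], "turn": [0, 0, -28]},
    {"travel": [0, 0, 0], "turn": [0, 0, -35]},
  ],
)

```text
time: 4.45
position: [0.4552, -0.0525, 0.0978]
tool_rot: [-1.965, -2.444, 0.006]
ft_force: [-8.3, 1.0, 4.2]
grip_width: 0.159
grip_force: 15.0
```

>>> step_arm(
  commands=[
    {"travel": [0, 0, 0], "turn": [0, 0, -7]},
    {"travel": [0, 0, 0], "turn": [0, 0, -14]},
    {"travel": [0, 0, 0], "turn": [0, 0, -20]},
    {"travel": [0, 0, 0], "turn": [0, 0, -25]},
    {"travel": [0, 0, 0], "turn": [0, 0, -28]},
  ],
)

```text
time: 4.95
position: [0.4546, -0.0528, 0.0978]
tool_rot: [-1.318, -2.844, 0.005]
ft_force: [-11.1, 0.2, 6.5]
grip_width: 0.158
grip_force: 15.0
```

```bash
python3 - <<'E'
from h import *
s=ctrl.get_state();print(s['position'],np.degrees(np.arctan2(*Ro.from_rotvec(s['tool_rot']).as_matrix()[[1,0],0])),s['torque'],s['ft_force'],s['grip_force'])
E
```

```text
[ 0.45460422 -0.05275201  0.097803  ] 130.26688351840002 [ 0.07994875  1.99316775 -0.05576908] [-11.12487625   0.22203326   6.4709214 ] 15.000537457235623
```

>>> step_arm(
  commands=[
    {"travel": [-0.001, 0.002, 0], "turn": [0, 0, -2]},
    {"travel": [-0.001, 0.002, 0], "turn": [0, 0, -4]},
    {"travel": [-0.001, 0.002, 0], "turn": [0, 0, -6]},
    {"travel": [-0.001, 0.002, 0], "turn": [0, 0, -6]},
  ],
)

```text
time: 5.35
position: [0.4549, -0.0529, 0.0975]
tool_rot: [-1.171, -2.903, 0.008]
ft_force: [-14.6, -1.1, 9.7]
grip_width: 0.169
grip_force: 15.5
```

```bash
cat >st.py <<'E'
from h import *
np.set_printoptions(precision=4,suppress=True)
s=ctrl.get_state();R=Ro.from_rotvec(s['tool_rot']).as_matrix()
print(s['time'],s['position'],'yaw',np.degrees(np.arctan2(*R[[1,0],0])),'tilt',R[:2,2],s['torque'],s['ft_force'],s['grip_force'],s['grip_width'],s['joint_positions'][6])
E
python3 st.py
```

```text
5.35 [ 0.4549 -0.0529  0.0975] yaw 136.05249512136777 tilt [-0.0121 -0.0009] [-0.1242  2.9477 -0.3901] [-14.5824  -1.1097   9.6573] 15.487641279287345 0.1692267116346074 0.8089478567100742
```

>>> step_arm(
  commands=[
    {"travel": [0.002, -0.002, 0], "turn": [0, 0, 0]},
    {"travel": [0.003, -0.004, 0], "turn": [0, 0, 0]},
  ],
)

```text
time: 5.55
position: [0.4545, -0.053, 0.0977]
tool_rot: [-1.175, -2.912, -0.0]
ft_force: [1.1, 0.1, -8.8]
grip_width: 0.173
grip_force: 15.4
```

>>> step_arm(
  commands=[
    {"travel": [0, 0, 0], "turn": [0, 0, 0]},
    {"travel": [0, 0, 0], "turn": [0, 0, 0]},
    {"travel": [0, 0, 0], "turn": [0, 0, 0]},
    {"travel": [0, 0, 0], "turn": [0, 0, 0]},
    {"travel": [0, 0, 0], "turn": [0, 0, 0]},
  ],
  gripper=1,
)

```text
time: 6.05
position: [0.4556, -0.0529, 0.0988]
tool_rot: [1.173, 2.914, 0.0]
ft_force: [0.2, 0.4, -0.5]
grip_width: 0.543
grip_force: 0.0
```

>>> step_arm(
  commands=[
    {"travel": [0, 0, -0.04], "turn": [0, 0, 8]},
    {"travel": [0, 0, -0.08], "turn": [0, 0, 16]},
    {"travel": [-0.01, 0, -0.12], "turn": [0, 0, 24]},
    {"travel": [-0.01, 0, -0.16], "turn": [0, 0, 32]},
    {"travel": [-0.01, 0, -0.18], "turn": [0, 0, 40]},
  ],
)

```text
time: 6.55
position: [0.464, -0.06, 0.2823]
tool_rot: [2.103, 2.327, 0.003]
ft_force: [-0.2, 0.3, 0.2]
grip_width: 0.966
grip_force: 0.0
```

>>> step_arm(
  commands=[
    {"travel": [0, 0, 0], "turn": [0, 0, 6]},
    {"travel": [0, 0, 0], "turn": [0, 0, 6]},
  ],
)

```text
time: 6.75
position: [0.4629, -0.0599, 0.2793]
tool_rot: [2.218, 2.222, 0.001]
ft_force: [-0.1, 0.5, -0.6]
grip_width: 1.002
grip_force: 0.0
```

```bash
python3 st.py; python3 snap.py w3; python3 - <<'E'
import cv2
im=cv2.imread('pics/w3.png')[0:280,180:400]
cv2.imwrite('pics/c3.png',cv2.resize(im,None,fx=2.14,fy=2.14,interpolation=cv2.INTER_CUBIC))
E
```

```text
6.75 [ 0.4629 -0.0599  0.2793] yaw 90.11620795893563 tilt [ 0.0016 -0.0009] [ 0.0199 -0.064   0.0298] [-0.0977  0.5306 -0.5684] 0.0 1.0016889315547788 0.1339014568733096
6.75 [ 0.46290373 -0.05989067  0.27932318] [0.81394648 0.13390146] 90.11620795893563
```

View pics/w3_big.png

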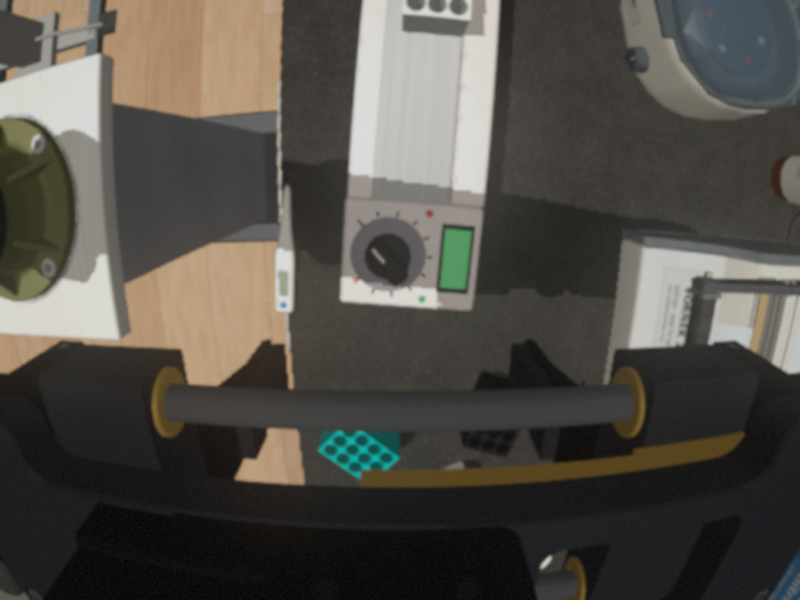

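The pointer now runs from (384,264) to (373,250), aimed front left at the off tick. Next I'll look at the plate and the fitted block from above.

>>> step_arm(
  commands=[
    {"travel": [0.04, 0.01, -0.01], "turn": [0, 0, 2]},
    {"travel": [0.08, 0.02, -0.02], "turn": [0, 0, 4]},
    {"travel": [0.11, 0.022, -0.02], "turn": [0, 0, 4]},
    {"travel": [0.11, 0.022, -0.02], "turn": [0, 0, 4]},
    {"travel": [0.11, 0.022, -0.02], "turn": [0, 0, 4]},
  ],
)

```text
time: 7.3
position: [0.4838, 0.0505, 0.2978]
tool_rot: [-2.291, -2.149, 0.002]
ft_force: [0.2, -1.0, -0.4]
grip_width: 0.996
grip_force: 0.0
```

```bash
python3 snap.py w4
```

```text
7.3 [0.48375475 0.05047119 0.29776348] [ 0.70836921 -0.18817264] 86.33510368124915
```

View pics/w4_big.png

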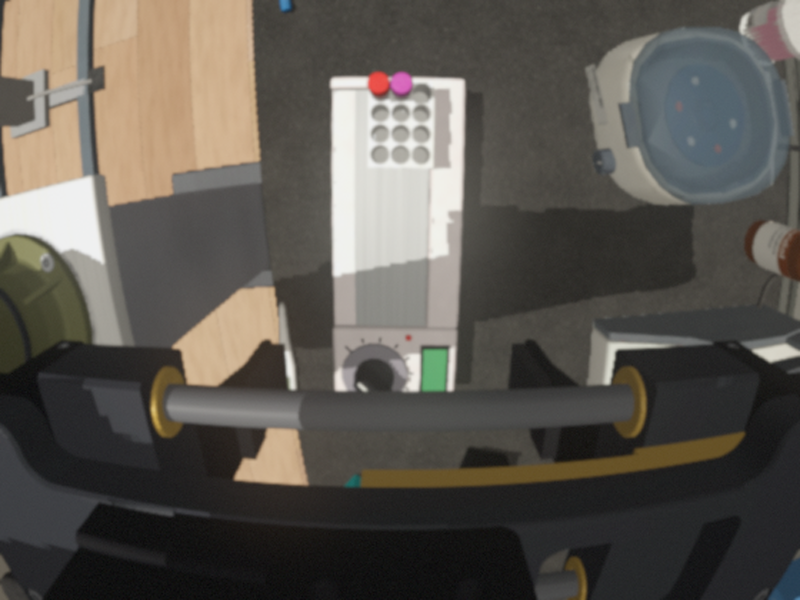

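The wrist view shows the fitted block's top near edge from (369,167) to (431,168), the heater's left end from (331,79) to (465,80), and the wing boundary from (333,327) to (457,329).

```bash
cat > fit.py <<'E'
from h import *
import pickle
from scipy.optimize import least_squares
np.set_printoptions(precision=4,suppress=True)
s=pickle.load(open('pics/w4.pkl','rb'));k=.7
L=np.array([(-21,74,102),(27,74,102),(55,150,64),(-55,150,64),(-55,-64,64),(55,-64,64)])/1e3
U=np.array([(369,167),(431,168),(465,80),(331,79),(333,327),(457,329)])*k
def W(p,L):
    c,n=np.cos(p[2]),np.sin(p[2]);return np.c_[p[0]+c*L[:,0]-n*L[:,1],p[1]+n*L[:,0]+c*L[:,1],L[:,2]]
f=lambda p:(proj(W(p,L),s)-U).ravel()
r=least_squares(f,[.484,.05,-.07],loss='soft_l1')
print(r.x,np.degrees(r.x[2]));print(f(r.x).reshape(-1,2))
print('target',W(r.x,np.array([[.003,.041,.056]])),'knob?',W(r.x,np.array([[-.013,-.105,0]])))
E
python3 fit.py; python3 - <<'E'
from h import *
s=ctrl.get_state();print(rel(s,[.53,-.34,.15]))
E
```

```text
[ 0.4833  0.0497 -0.076 ] -4.35696402511135
[[-0.8117  0.4611]
 [ 1.6275  0.3685]
 [ 0.3368 -0.8197]
 [-0.4994 -1.1938]
 [-0.4489  0.4751]
 [ 0.2797  0.1722]]
target [[0.4894 0.0904 0.056 ]] knob? [[ 0.4624 -0.054   0.    ]]
[-0.38524439  0.0722382   0.14789613]
```

>>> step_arm(
  commands=[
    {"travel": [-0.048, 0.009, 0], "turn": [0, 0, -4]},
    {"travel": [-0.096, 0.018, 0], "turn": [0, 0, -8]},
    {"travel": [-0.144, 0.027, 0], "turn": [0, 0, -12]},
    {"travel": [-0.192, 0.036, 0], "turn": [0, 0, -16]},
    {"travel": [-0.24, 0.045, 0.02], "turn": [0, 0, -20]},
  ],
)

```text
time: 7.85
position: [0.5128, -0.1945, 0.281]
tool_rot: [1.886, 2.508, -0.001]
ft_force: [0.9, -0.3, 0.1]
grip_width: 1.001
grip_force: 0.0
```

```bash
python3 st.py; python3 - <<'E'
from h import *
s=ctrl.get_state();print(rel(s,[.53,-.34,.15]),rel(s,[.53,-.34,.2]))
E
```

```text
7.85 [ 0.5128 -0.1945  0.281 ] yaw 106.11918596371808 tilt [ 0.0031 -0.0029] [ 0.0482 -0.1489  0.0188] [ 0.9146 -0.3375  0.0843] 0.0 1.0010125360812263 0.53671798579228
[-0.14405334 -0.02411518  0.1315084 ] [-0.14423534 -0.02400782  0.08150884]
```

>>> step_arm(
  commands=[
    {"travel": [-0.045, -0.008, 0.03], "turn": [0, 0, -3]},
    {"travel": [-0.09, -0.016, 0.06], "turn": [0, 0, -7]},
    {"travel": [-0.135, -0.022, 0.1], "turn": [0, 0, -9]},
    {"travel": [-0.144, -0.024, 0.13], "turn": [0, 0, -10]},
    {"travel": [-0.144, -0.024, 0.13], "turn": [0, 0, -10]},
  ],
)

```text
time: 8.35
position: [0.5226, -0.3399, 0.141]
tool_rot: [-1.666, -2.648, 0.003]
ft_force: [-1.2, 0.9, -1.0]
grip_width: 0.999
grip_force: 0.0
```

>>> step_arm(
  commands=[
    {"travel": [0, 0, 0], "turn": [0, 0, 0]},
  ],
)

```text
time: 8.45
position: [0.5276, -0.3359, 0.1476]
tool_rot: [-1.663, -2.66, -0.001]
ft_force: [0.0, 0.6, 0.9]
grip_width: 1.002
grip_force: 0.0
```

```bash
python3 st.py; python3 snap.py w5; python3 - <<'E'
from h import *
s=ctrl.get_state();print(rel(s,[.5295,-.340,.033]))
E
```

```text
8.45 [ 0.5276 -0.3359  0.1476] yaw 115.9652409280759 tilt [-0.0032  0.0025] [-0.0071 -0.1768 -0.0901] [0.0166 0.6427 0.9216] 0.0 1.0022129408938096 0.8259196658021145
8.45 [ 0.52755234 -0.33591773  0.14764292] [0.96940826 0.82591967] 115.9652409280759
[-0.00473916 -0.0020281   0.11671898]
```

View pics/w5_big.png

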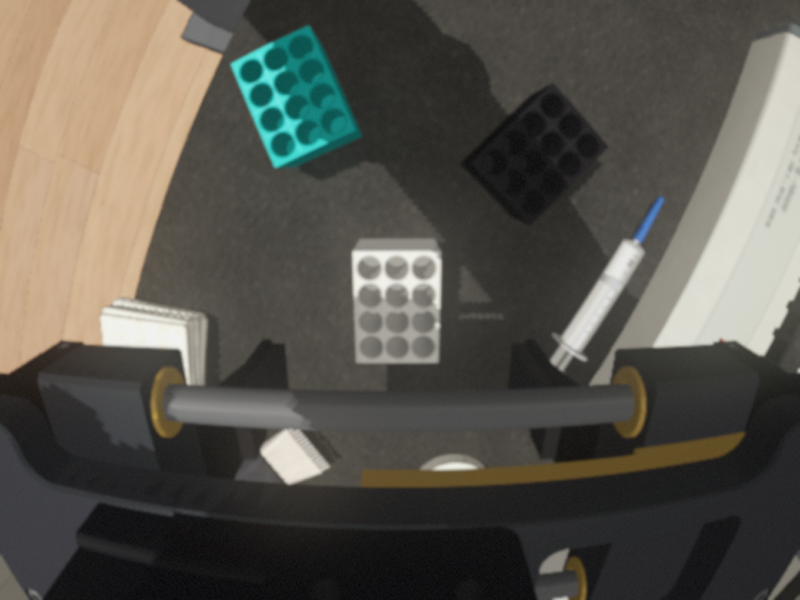

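The block's top corners are at (352,252), (441,252), (439,363) and (356,363), so the gripper is well aligned with it.

```bash
python3 - <<'E'
from h import *
import pickle
s=pickle.load(open('pics/w5.pkl','rb'))
c=np.array([atz('wrist',u*.7,v*.7,.046,s) for u,v in [(352,252),(441,252),(439,363),(356,363)]])
print(c.mean(0),np.linalg.norm(np.roll(c,-1,0)-c,axis=1))
d=c[1]-c[0]+c[2]-c[3];print(np.degrees(np.arctan2(d[1],d[0])))
s=ctrl.get_state();m=c.mean(0);print(rel(s,[m[0],m[1],.033]))
E
```

```text
[ 0.53061238 -0.34090417  0.046     ] [0.0488195  0.0660256  0.04889282 0.06606591]
26.016537871550035
[-0.00604037 -0.00142662  0.11671827]
```

>>> step_arm(
  commands=[
    {"travel": [-0.006, -0.001, 0.04], "turn": [0, 0, 0]},
    {"travel": [-0.006, -0.001, 0.08], "turn": [0, 0, 0]},
    {"travel": [-0.006, -0.001, 0.106], "turn": [0, 0, 0]},
    {"travel": [-0.006, -0.001, 0.115], "turn": [0, 0, 0]},
  ],
)

```text
time: 8.9
position: [0.5308, -0.3392, 0.0339]
tool_rot: [-1.659, -2.666, 0.0]
ft_force: [-0.4, -0.6, -0.9]
grip_width: 0.996
grip_force: 0.0
```

>>> step_arm(
  commands=[
    {"travel": [0, 0, 0], "turn": [0, 0, 0]},
    {"travel": [0, 0, 0], "turn": [0, 0, 0]},
    {"travel": [0, 0, 0], "turn": [0, 0, 0]},
    {"travel": [0, 0, 0], "turn": [0, 0, 0]},
    {"travel": [0, 0, 0], "turn": [0, 0, 0]},
  ],
  gripper=0.4,
  force=25,
)

```text
time: 9.4
position: [0.5318, -0.341, 0.0357]
tool_rot: [1.661, 2.665, -0.001]
ft_force: [0.4, 0.0, 0.2]
grip_width: 0.633
grip_force: 0.0
```

>>> step_arm(
  commands=[
    {"travel": [0, 0, 0], "turn": [0, 0, 0]},
    {"travel": [0, 0, 0], "turn": [0, 0, 0]},
    {"travel": [0, 0, 0], "turn": [0, 0, 0]},
  ],
)

```text
time: 9.7
position: [0.5305, -0.3416, 0.0352]
tool_rot: [-1.663, -2.665, 0.003]
ft_force: [-3.7, -0.7, 5.0]
grip_width: 0.548
grip_force: 25.0
```

```bash
python3 st.py
```

```text
9.7 [ 0.5305 -0.3416  0.0352] yaw 116.08247102447544 tilt [-0.0013 -0.0013] [-0.1881  0.8098  0.0565] [-3.6552 -0.6702  4.9951] 24.996413667686284 0.5482491897009399 0.7796756583934411
```

>>> step_arm(
  commands=[
    {"travel": [0, 0, -0.02], "turn": [0, 0, 0]},
    {"travel": [0, 0, -0.06], "turn": [0, 0, 0]},
    {"travel": [0, 0, -0.1], "turn": [0, 0, 0]},
    {"travel": [0, 0, -0.14], "turn": [0, 0, 0]},
    {"travel": [0, 0, -0.16], "turn": [0, 0, 0]},
  ],
)

```text
time: 10.2
position: [0.5329, -0.3406, 0.198]
tool_rot: [1.659, 2.662, 0.001]
ft_force: [1.0, -0.1, -1.9]
grip_width: 0.552
grip_force: 25.0
```

```bash
python3 st.py; python3 - <<'E'
from h import *
s=ctrl.get_state();print(rel(s,[.4856,.0807,.2]))
E
```

```text
10.2 [ 0.5329 -0.3406  0.198 ] yaw 116.1470851000363 tilt [ 0.0043 -0.0019] [-0.0616 -0.1734 -0.0128] [ 0.9874 -0.08   -1.9045] 24.997710480820388 0.5518067190352591 0.844976847467638
[ 0.39903109  0.14325407 -0.00304803]
```

>>> step_arm(
  commands=[
    {"travel": [0.04, 0.014, 0], "turn": [0, 0, 3]},
    {"travel": [0.08, 0.028, 0], "turn": [0, 0, 6]},
    {"travel": [0.12, 0.042, 0], "turn": [0, 0, 9]},
    {"travel": [0.16, 0.056, 0], "turn": [0, 0, 12]},
    {"travel": [0.2, 0.07, 0], "turn": [0, 0, 15]},
  ],
)

```text
time: 10.7
position: [0.5053, -0.128, 0.1937]
tool_rot: [-1.997, -2.424, -0.0]
ft_force: [0.6, 0.1, -3.0]
grip_width: 0.55
grip_force: 25.0
```

```bash
python3 st.py; python3 - <<'E'
from h import *
s=ctrl.get_state();print(rel(s,[.4856,.0807,.2]))
E
```

```text
10.7 [ 0.5053 -0.128   0.1937] yaw 101.01681041771506 tilt [-0.0006  0.0008] [ 0.0603 -0.1902 -0.0356] [ 0.564   0.141  -3.0495] 24.9947149772197 0.5500572977824121 0.3299402507667056
[ 0.20861077  0.02049353 -0.00610247]
```

>>> step_arm(
  commands=[
    {"travel": [0.045, 0.004, 0], "turn": [0, 0, 4]},
    {"travel": [0.09, 0.009, 0], "turn": [0, 0, 8]},
    {"travel": [0.14, 0.014, 0], "turn": [0, 0, 12]},
    {"travel": [0.18, 0.018, 0], "turn": [0, 0, 15.4]},
    {"travel": [0.2, 0.02, 0.01], "turn": [0, 0, 15.4]},
  ],
)

```text
time: 11.2
position: [0.4867, 0.0754, 0.1853]
tool_rot: [2.297, 2.142, 0.005]
ft_force: [0.8, -0.8, -3.4]
grip_width: 0.552
grip_force: 25.0
```

>>> step_arm(
  commands=[
    {"travel": [0, 0, 0.03], "turn": [0, 0, 0]},
    {"travel": [0, 0, 0.06], "turn": [0, 0, 0]},
    {"travel": [0, 0, 0.06], "turn": [0, 0, 0]},
    {"travel": [0, 0, 0.06], "turn": [0, 0, 0]},
  ],
)

```text
time: 11.6
position: [0.4866, 0.0703, 0.1244]
tool_rot: [-2.301, -2.136, 0.001]
ft_force: [0.6, -0.2, -2.0]
grip_width: 0.548
grip_force: 25.0
```

```bash
python3 st.py; python3 - <<'E'
from h import *
s=ctrl.get_state();print(rel(s,[.4856,.0807,.11]))
E
python3 snap.py w6
```

```text
11.6 [0.4866 0.0703 0.1244] yaw 85.74266878913562 tilt [-0.0015  0.0009] [-0.0001 -0.1207 -0.0082] [ 0.6116 -0.1991 -2.0328] 24.99751165509224 0.5475129979927446 -0.3608466904478279
[ 0.01032646 -0.00175697  0.0143941 ]
11.6 [0.48660664 0.07025873 0.12438331] [ 0.58351881 -0.36084669] 85.74266878913562
```

View pics/w6_big.png

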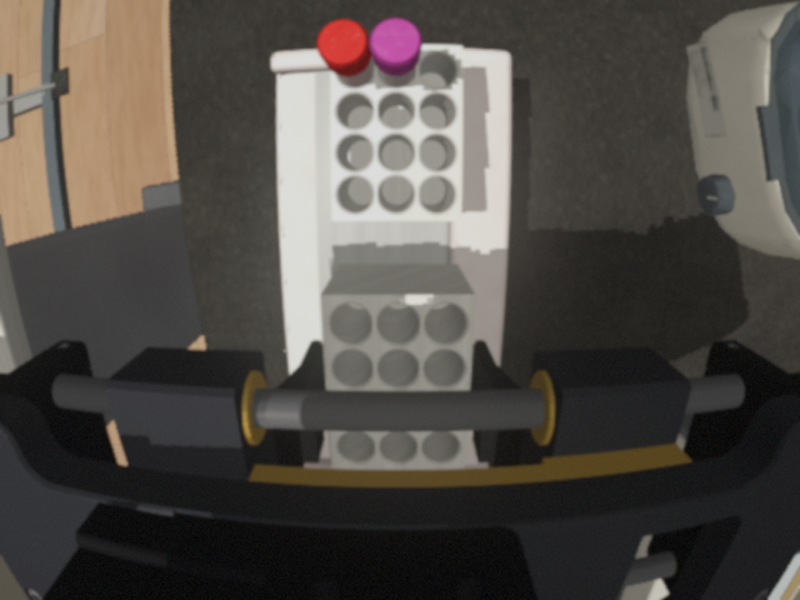

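The held block's far top edge runs from (322,294) to (472,294). The fitted block's near top edge runs from (331,220) to (465,220).

```bash
python3 - <<'E'
from h import *
import pickle
np.set_printoptions(precision=4,suppress=True)
s=pickle.load(open('pics/w6.pkl','rb'))
f=lambda u,v,z:atz('wrist',u*.7,v*.7,z,s)
y=-.076;H=np.array([[np.cos(y),np.sin(y)],[-np.sin(y),np.cos(y)]])
for P in([f(331,220,.102),f(465,220,.102)],[f(322,294,.1354),f(472,294,.1354)]):
    P=np.array(P);d=P[1]-P[0];print(P,np.linalg.norm(d),np.degrees(np.arctan2(d[1],d[0])),(P.mean(0)[:2])@H.T)
E
```

```text
[[0.4677 0.1262 0.102 ]
 [0.5173 0.1225 0.102 ]] 0.04973685681978804 -4.2276945923553635 [0.4817 0.1614]
[[0.4676 0.1069 0.1354]
 [0.514  0.1035 0.1354]] 0.04650343420759529 -4.211336259325829 [0.4814 0.1422]
```

>>> step_arm(
  commands=[
    {"travel": [0.009, -0.003, 0], "turn": [0, 0, 0]},
    {"travel": [0.009, -0.003, 0.01], "turn": [0, 0, 0]},
    {"travel": [0.009, -0.003, 0.02], "turn": [0, 0, 0]},
    {"travel": [0.009, -0.003, 0.026], "turn": [0, 0, 0]},
    {"travel": [0.009, -0.003, 0.026], "turn": [0, 0, 0]},
  ],
)

```text
time: 12.15
position: [0.4837, 0.0788, 0.0972]
tool_rot: [-2.302, -2.136, 0.003]
ft_force: [-0.4, -0.2, -2.7]
grip_width: 0.549
grip_force: 25.0
```

>>> step_arm(
  commands=[
    {"travel": [0, 0, 0], "turn": [0, 0, 0]},
    {"travel": [0, 0, 0], "turn": [0, 0, 0]},
  ],
)

```text
time: 12.35
position: [0.485, 0.0791, 0.0988]
tool_rot: [2.303, 2.137, 0.0]
ft_force: [-0.9, -0.4, -2.8]
grip_width: 0.55
grip_force: 25.0
```

```bash
python3 st.py
```

```text
12.35 [0.485  0.0791 0.0988] yaw 85.71069027580599 tilt [0.0004 0.    ] [-0.0163 -0.0842  0.0343] [-0.8567 -0.4479 -2.7748] 24.99757227022201 0.5502917148516762 -0.40979882779830057
```

Now down about 8 mm, gently, watching the vertical force.

>>> step_arm(
  commands=[
    {"travel": [0, 0, 0.002], "turn": [0, 0, 0]},
    {"travel": [0, 0, 0.004], "turn": [0, 0, 0]},
    {"travel": [0, 0, 0.006], "turn": [0, 0, 0]},
    {"travel": [0, 0, 0.007], "turn": [0, 0, 0]},
    {"travel": [0, 0, 0.007], "turn": [0, 0, 0]},
  ],
)

```text
time: 12.85
position: [0.4846, 0.0791, 0.0914]
tool_rot: [-2.303, -2.137, 0.001]
ft_force: [0.5, 0.6, -2.4]
grip_width: 0.55
grip_force: 25.0
```

>>> step_arm(
  commands=[
    {"travel": [0, 0, 0.001], "turn": [0, 0, 0]},
    {"travel": [0, 0, 0.001], "turn": [0, 0, 0]},
  ],
)

```text
time: 13.05
position: [0.4848, 0.0791, 0.0911]
tool_rot: [2.303, 2.137, -0.001]
ft_force: [-1.5, -0.2, 3.9]
grip_width: 0.549
grip_force: 25.0
```

>>> step_arm(
  commands=[
    {"travel": [0.002, 0, 0], "turn": [0, 0, 0]},
    {"travel": [0.004, 0, 0], "turn": [0, 0, 0]},
    {"travel": [0.006, 0, 0], "turn": [0, 0, 0]},
    {"travel": [0.0075, 0, 0], "turn": [0, 0, 0]},
    {"travel": [0.0085, 0, 0], "turn": [0, 0, 0]},
  ],
)

```text
time: 13.55
position: [0.4864, 0.0867, 0.0911]
tool_rot: [2.302, 2.135, 0.001]
ft_force: [0.3, -5.4, 5.6]
grip_width: 0.547
grip_force: 25.0
```

>>> step_arm(
  commands=[
    {"travel": [0.0005, 0, 0], "turn": [0, 0, 0]},
    {"travel": [0.001, 0, 0], "turn": [0, 0, 0]},
    {"travel": [0.0015, 0, 0], "turn": [0, 0, 0]},
  ],
)

```text
time: 13.85
position: [0.4865, 0.0881, 0.0911]
tool_rot: [2.302, 2.135, 0.001]
ft_force: [0.1, -6.8, 5.7]
grip_width: 0.549
grip_force: 25.0
```

>>> step_arm(
  commands=[
    {"travel": [0.0005, 0, 0], "turn": [0, 0, 0]},
    {"travel": [0.001, 0, 0], "turn": [0, 0, 0]},
    {"travel": [0.0015, 0, 0], "turn": [0, 0, 0]},
  ],
)

```text
time: 14.15
position: [0.4866, 0.0893, 0.0911]
tool_rot: [2.302, 2.134, -0.0]
ft_force: [-0.2, -6.7, 6.4]
grip_width: 0.549
grip_force: 25.0
```

>>> step_arm(
  commands=[
    {"travel": [0.0005, 0, 0], "turn": [0, 0, 0]},
    {"travel": [0.001, 0, 0], "turn": [0, 0, 0]},
  ],
)

```text
time: 14.35
position: [0.4866, 0.0893, 0.0911]
tool_rot: [2.302, 2.133, -0.002]
ft_force: [-1.6, -9.1, 7.0]
grip_width: 0.554
grip_force: 25.0
```

>>> step_arm(
  commands=[
    {"travel": [0.0005, 0.001, 0], "turn": [0, 0, 0]},
    {"travel": [0.0005, 0.002, 0], "turn": [0, 0, 0]},
    {"travel": [0.0005, 0.003, 0], "turn": [0, 0, 0]},
    {"travel": [0.0005, 0.003, 0], "turn": [0, 0, 0]},
  ],
)

```text
time: 14.75
position: [0.4869, 0.0893, 0.0911]
tool_rot: [2.304, 2.135, -0.012]
ft_force: [-9.1, -9.5, 15.8]
grip_width: 0.546
grip_force: 25.0
```

>>> step_arm(
  commands=[
    {"travel": [0, 0.0005, 0], "turn": [0, 0, 0]},
    {"travel": [0, 0.001, 0], "turn": [0, 0, 0]},
    {"travel": [0, 0.0015, 0], "turn": [0, 0, 0]},
  ],
)

```text
time: 15.05
position: [0.487, 0.0893, 0.0911]
tool_rot: [-2.303, -2.135, 0.016]
ft_force: [-14.8, -9.6, 22.1]
grip_width: 0.551
grip_force: 25.0
```

```bash
python3 snap.py w7; python3 - <<'E'
import cv2
im=cv2.imread('pics/w7.png')[100:280,190:370]
cv2.imwrite('pics/c7.png',cv2.resize(im,(600,600),interpolation=cv2.INTER_CUBIC))
E
```

```text
15.05 [0.48697229 0.08929108 0.09109152] [ 0.52579047 -0.45588364] 85.6696784053816
```

View pics/c7.png

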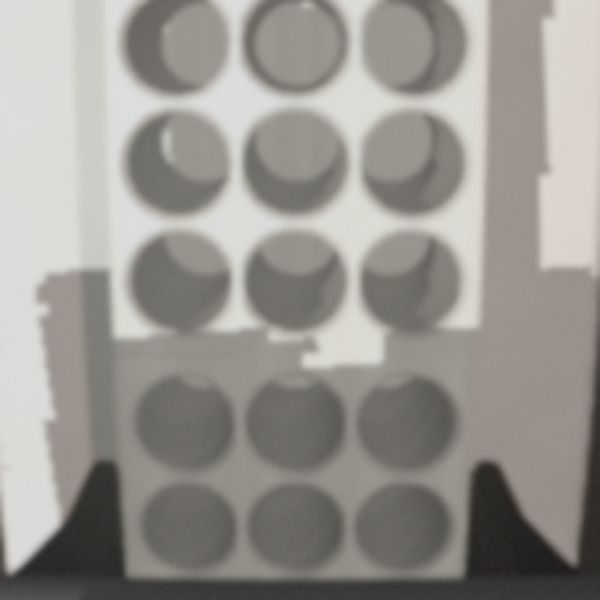

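The picture shows the two blocks' edges and bore columns in line: the middle column is at x=295 in both blocks. The seam at y≈345 is closed, so I'll unload and release.

>>> step_arm(
  commands=[
    {"travel": [-0.0005, -0.002, -0.001], "turn": [0, 0, 0]},
    {"travel": [-0.0005, -0.0025, -0.0015], "turn": [0, 0, 0]},
  ],
)

```text
time: 15.3
position: [0.4869, 0.0892, 0.0912]
tool_rot: [2.303, 2.135, -0.005]
ft_force: [1.0, -6.6, -4.2]
grip_width: 0.547
grip_force: 25.0
```

>>> step_arm(
  commands=[
    {"travel": [0, 0, 0], "turn": [0, 0, 0]},
    {"travel": [0, 0, 0], "turn": [0, 0, 0]},
    {"travel": [0, 0, 0], "turn": [0, 0, 0]},
    {"travel": [0, 0, 0], "turn": [0, 0, 0]},
    {"travel": [0, 0, 0], "turn": [0, 0, 0]},
  ],
  gripper=0.85,
)

```text
time: 15.8
position: [0.4878, 0.0919, 0.0921]
tool_rot: [-2.302, -2.137, -0.001]
ft_force: [-0.9, 0.2, 0.6]
grip_width: 0.836
grip_force: 0.0
```

>>> step_arm(
  commands=[
    {"travel": [0, 0, -0.01], "turn": [0, 0, 0]},
    {"travel": [0, 0, -0.04], "turn": [0, 0, 0]},
    {"travel": [0, 0, -0.08], "turn": [0, 0, 0]},
    {"travel": [-0.02, 0, -0.13], "turn": [0, 0, 0]},
    {"travel": [-0.05, 0, -0.18], "turn": [0, 0, 0]},
  ],
)

```text
time: 16.3
position: [0.4843, 0.0492, 0.2645]
tool_rot: [2.298, 2.141, 0.003]
ft_force: [1.5, -1.3, -0.0]
grip_width: 0.85
grip_force: 0.0
```

>>> step_arm(
  commands=[
    {"travel": [0, 0, 0], "turn": [0, 0, 0]},
    {"travel": [0, 0, 0], "turn": [0, 0, 0]},
  ],
)

```text
time: 16.5
position: [0.4851, 0.0474, 0.2631]
tool_rot: [2.303, 2.134, 0.003]
ft_force: [-0.8, 0.5, -0.8]
grip_width: 0.849
grip_force: 0.0
```

```bash
python3 st.py; python3 snap.py w8; python3 - <<'E'
import cv2
im=cv2.imread('pics/w8.png')[20:300,190:390]
cv2.imwrite('pics/c8.png',cv2.resize(im,None,fx=2.14*1,fy=2.14,interpolation=cv2.INTER_CUBIC))
im=cv2.imread('pics/w8.png')
cv2.imwrite('pics/c8.png',cv2.resize(im[20:290,200:380],(400,600),interpolation=cv2.INTER_CUBIC))
E
```

```text
16.5 [0.4851 0.0474 0.2631] yaw 85.63375036773883 tilt [ 0.0029 -0.0006] [ 0.01   -0.0795  0.0374] [-0.7996  0.4658 -0.7738] 0.0 0.8488590110524408 -0.206572953302841
16.5 [0.48506312 0.04735646 0.26307477] [ 0.66364622 -0.20657295] 85.63375036773883
```

View pics/c8.png

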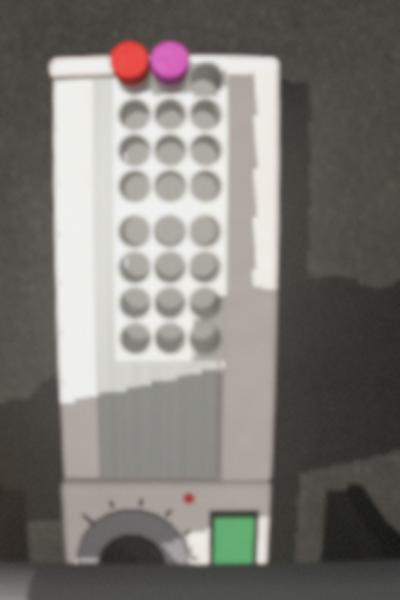

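```bash
python3 - <<'E'
from h import *
import pickle
np.set_printoptions(precision=4,suppress=True)
s=pickle.load(open('pics/w8.pkl','rb'));im=cv2.imread('pics/w8.png')
g=cv2.createCLAHE(3,(8,8)).apply(cv2.cvtColor(im,cv2.COLOR_BGR2GRAY))
g4=cv2.resize(g,None,fx=4,fy=4,interpolation=cv2.INTER_CUBIC)[80:1160,800:1520]
c=cv2.HoughCircles(g4,cv2.HOUGH_GRADIENT,1,45,param1=80,param2=14,minRadius=22,maxRadius=36)[0]
y=-.076;H=np.array([[np.cos(y),np.sin(y)],[-np.sin(y),np.cos(y)]])
out=[]
for a,b,r in c:
    u,v=(a+800-1.5)/4,(b+80-1.5)/4
    cu,cv_=(u-200)/.45,(v-20)/.45
    if 115<cu<225 and 100<cv_<355:
        p=atz('wrist',u,v,.102,s)[:2];q=H@(p-[.4833,.0497]);out.append((*(q*1e3),cu,cv_,r))
for o in sorted(out,key=lambda o:(-round(o[1]/8),o[0])):print(np.round(o,1))
E
```

```text
[-13.  114.8 133.3 115.6  27.5]
[  1.2 115.6 167.2 113.3  28.6]
[ 17.1 115.  205.  115.   28.8]
[-13.3 100.3 132.8 148.9  30.8]
[  1.9 100.7 168.9 147.8  25.2]
[ 16.9  99.8 204.4 150.   29.4]
[-12.9  84.7 133.9 185.   30.8]
[  1.7  84.6 168.3 185.   30.8]
[ 15.3  83.5 200.6 187.8  34.3]
[-13.4  65.2 132.8 230.6  30.8]
[  1.9  65.8 168.9 228.9  28.8]
[ 15.8  65.2 201.7 230.6  28.6]
[-13.3  49.7 133.3 266.7  30.8]
[  1.9  50.6 168.9 264.4  28.8]
[ 16.6  49.6 203.3 266.7  25.2]
[-13.2  34.1 133.9 302.8  29.7]
[  1.6  34.2 168.3 302.2  29.7]
[ 17.2  33.8 204.4 303.3  32.1]
[-13.1  18.7 134.4 337.8  29. ]
[  1.8  18.7 168.9 337.8  30. ]
[ 17.   18.5 203.9 338.3  24.6]
```

```bash
python3 - <<'E'
from h import *
import pickle
for n,box in(('w2',(255,280,165,190)),('w3',(256,274,170,190))):
    s=pickle.load(open(f'pics/{n}.pkl','rb'));g=cv2.cvtColor(cv2.imread(f'pics/{n}.png'),cv2.COLOR_BGR2GRAY).astype(float)
    x0,x1,y0,y1=box;g=g[y0:y1,x0:x1];w=np.where(g>100,g-60,0)
    nn,l,st,_=cv2.connectedComponentsWithStats((w>0).astype(np.uint8))
    # component nearest box centre
    best=min(range(1,nn),key=lambda i:np.linalg.norm(np.argwhere(l==i).mean(0)-[(y1-y0)/2,(x1-x0)/2]))
    q=np.argwhere(l==best)[:,::-1]+[x0,y0]
    p=np.array([atz('wrist',u,v,.108,s)[:2] for u,v in q]);ww=w[l==best]
    C=np.cov(p.T,aweights=ww);e=np.linalg.eigh(C)[1][:,1];print(n,len(q),p.mean(0),np.degrees(np.arctan2(e[1],e[0]))%180)
E
```

```text
w2 26 [ 0.46055168 -0.0467231 ] 67.15097713719858
w3 27 [ 0.45106112 -0.04798072] 129.73882326453514
```

```bash
python3 -c "
from bench import ctrl
print(ctrl.close_job())"
```

```text
the job is handed in; nothing more can be done
None
```

I turned the knob to its off stop, stood the loose block against the fitted block and handed the job in; closing it returned no verdict. My last wrist-camera measurements put the pointer about 1° from off and the blocks' centres 65.6 mm apart (66 mm is touching), with faces flush to about 0.1 mm. I viewed 11 pictures, one over the limit of 10.

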